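# Set the belt grinder's speed and lock its fuse cap

## Robot

A 7-joint arm with a two-finger parallel gripper is mounted at the origin on the work surface. World frame = base frame: x ahead of the robot, y to its left, z up, the work surface at z = 0. Lengths are in m, angles in rad, forces in N, time in s.
With the tool pointing down it reaches from about 0.425 to 0.825 m from the base axis. Payload 3.6 kg.
Tool frame: the origin (TCP) lies where the fingers leave the gripper's body, on its centre line; the fingertips stand 73 mm ahead of it and the grasp point (between the pads) lies 54 mm ahead of it; x points along the fingers, y is the direction in which the jaws open and shut, and the axes are right-handed (so a half turn about x gives the same grasp; the last joint's range is limited). The gripper opens to 85 mm and grips with 20 to 120 N. Pads are 22 mm wide; open, the fingers measure 114 mm over their backs; the gripper's body (76 mm by 85 mm) begins 54 mm behind the grasp point. The pads swing forward as they close: fully open they stand 13 mm farther back than shut.
Start: joints at [-1.139, 0.615, -0.013, 1.423, 0.008, 1.103, -0.04], TCP at [0.287, 0.583, 0.304] pointing down, gripper open.
Joint ranges: [-3.12, 3.12], [-0.3, 2.06], [-1.34, 1.32], [0.26, 2.42], [-1.36, 4.5], [0.01, 1.98], [-2.84, 2.84]. Speed limits (rad/s): [2.79, 2.79, 3.14, 3.14, 3.14, 3.14, 3.14].

## Interface

Orientations are given as a unit quaternion [x, y, z, w].
In Python, from station import arm, snapshot, camera_info, ticket gives the robot as it stands. Calls block until the motion is done:
- arm.movep(position, orientation): joint-space move of the TCP to a pose.
- arm.line_to(position, velocity=0.15, ori=None): straight line of the TCP; ori=None keeps the orientation; velocity is the mean speed in m/s.
- arm.move_j(angles): joint-space move.
- arm.move_gripper(opening, effort=None): opening from 0.0 (shut) to 1.0 (fully open); effort is the grip in N (None keeps the last); returns when the fingers have stopped.
- arm.pause(seconds).
- arm.ik(position, orientation): joint angles nearest the present ones, or None.
- snapshot(name): name is "scene" or "top" or "wrist"; returns the picture (480x640x3 uint8, blue, green, red); there is no depth.
- camera_info(name): a dict with "fx", "fy", "cx", "cy" (pixels), "dist_coeffs" ([k1, k2, p1, p2, k3] as OpenCV has them; the pictures are not rectified), "R" (3x3) and "t" (3): a world point X has camera coordinates R X + t; the wrist camera has in their place "T_tool_cam" (4x4, takes a point from camera to tool coordinates, whose origin is the TCP and whose axes are the tool frame's). Camera axes: x right, y down, z forward; pixel columns grow to the right and rows downward; lengths in m; the calibration is good to about 2 mm. A picture is of the moment at which its call begins: read the wrist's pose just before it. camera_info takes no time and is no camera call.
A pose or a line that the arm cannot do raises arm.MotionError and nothing moves.
- ticket.finish_job(): hands the job in, once; it reports no verdict.
Readings, each from a call of its own:
- arm.read_time(): time.
- arm.read_joint_positions(): joint angles.
- arm.read_dq(): joint speeds.
- arm.read_effort(): joint torques, N m.
- arm.read_tool_pos(): TCP position.
- arm.read_eef_rot(): TCP orientation.
- arm.read_ft_force(): force on the tool from outside, world axes, zero at the start.
- arm.read_wrist_torque(): the same for the moment, N m.
- arm.read_opening(): opening from 0.0 (shut) to 1.0 (fully open).
Only numpy, scipy, OpenCV 4.12 (cv2) and the standard library are available. Lean on these libraries where they do the work, as an engineer would, in place of code of your own. Each camera call takes 0.05 s, during which the arm holds its last target. There are 200 camera calls.

## Task

The belt grinder's fuse has just been changed. First turn the black outer ring of the control box's double knob until its white line points at the green dot, without turning the silver trim knob in its middle. Then press the red fuse cap down against its spring and twist it clockwise a quarter turn so that it locks, and let go; leave the bottle, screwdriver and steel cup where they are.

Things in the scene. Friction and masses are not known exactly. Their poses are not given: they have to be found in the camera images.
- control_box: Blue control box with a grey top panel, screwed to the bench (it cannot move): 190 mm (its x) by 290 mm (its y) by 80 mm high. Origin at the centre of its underside; z up. The double knob's vertical axis is at (0, +68) mm and the fuse cap's at (0, -75) mm in its frame. All heights below are over the panel, which is 80 mm above the bench.
- ring_top (a point): Centre of the top face of the black knurled outer speed ring, on the double knob's axis, 30 mm over the panel; it turns with the ring: its x axis points along the white line (on the ring's top face, down its side and on the thin skirt), z up. The ring is round, 60 mm in diameter, from 3 to 30 mm over the panel, above a thin 68 mm skirt 3 mm high (look only). Stiff enough (0.05 N m) to stay where it is left.
- speed_ring (a joint): Turn of the outer ring, rad, positive counter-clockwise from above; at 0 the white line points along the box's +x. Range -2.2 to 2.2; starts within 0.25 of 0. Friction holds it, no spring.
- trim_line (a point): Outer end of the red line on top of the silver inner trim knob, 12 mm from the double knob's axis and 48 mm over the panel; it moves if that knob turns. The trim knob is round, 26 mm in diameter, stands 31 to 48 mm over the panel, above and inside the ring, and turns very easily. It must not turn.
- trim_knob (a joint): Turn of the silver inner trim knob, rad, positive counter-clockwise from above; at 0 the red line points along the box's +x. Starts anywhere from -1.2 to 1.2.
- green_dot_mid (a point): Centre of the green stick-on dot, 12 mm in diameter and 1 mm thick (look only), on the panel 40 to 49 mm from the double knob's axis, 49 to 67 degrees to the left or to the right of the box's +x direction: the setting to point at.
- yellow_dot_mid (a point): Centre of a yellow dot of the same size on the other side: not the setting wanted.
- cap_grip (a point): Centre of the finger bar of the red fuse cap, 38 mm over the panel while the cap is up. The bar is 36 mm long (this point's x axis), 14 mm wide (its y) and 28 mm high, from 24 to 52 mm over the panel, on a 31 mm round red cap in a fixed grey collar 48 mm in diameter and 14 mm high. The point goes down and turns with the cap. At the start the bar lies 45 degrees counter-clockwise of the box's x axis.
- fuse_push (a joint): How far the fuse cap is pressed down, m: 0 up (start), 0.009 against its stop. Spring 3.6 N at 0, 11.7 N at 0.009. It can be turned only while pressed more than 0.006 or so; locked, it springs back to about 0.004 and stays there.
- fuse_turn (a joint): Turn of the fuse cap, rad, positive clockwise from above: 0 at the start, stop at 1.5. Past about 1.25 its lugs drop into the locking notches when the cap is let up.
- oil_mid (a point): Middle of a loose yellow oil bottle, 60 mm in diameter, 150 mm high, standing on the bench to the left (+y side) of the box. Leave it.
- driver: A loose screwdriver lying on the bench between the robot and the box. Leave it.
- pot_mid (a point): Middle of a loose empty steel cup, 76 mm in diameter, 70 mm high, standing to the right (-y side) of the box. Leave it.

How it is judged:
By the outcome, as a careful person would: the job done as asked, in the order asked, and still so for the second after the job is handed in, with the robot touching nothing.
It also fails if it takes over 45 s, if anything falls off the work surface, if the arm or the gripper's body presses on something with over 40 N, if the wrist force passes 120 N, or if a joint passes its speed limit or range.

## Working session

There is one attempt and no reset: what is moved stays moved. The work goes in short steps, each a Python script; the robot and the scene stay as the last script left them, time stands still between calls to the robot, and variables do not carry over. Pictures are saved under pics/ and viewed, about 8 in all and at most 12, crops included, and the job is handed in when it is done.

```bash
ls; mkdir -p pics
python3 - <<'E'
from station import arm, snapshot, camera_info
import cv2, numpy as np
for n in("scene","top"):
    cv2.imwrite(f"pics/{n}0.png",snapshot(n))
    c=camera_info(n);print(n,{k:np.round(v,4).tolist() for k,v in c.items() if not isinstance(v,str)})
print({k:np.round(v,4).tolist() for k,v in camera_info("wrist").items() if not isinstance(v,str)})
print(arm.read_time(),arm.read_tool_pos(),arm.read_eef_rot())
E
```

```text
pics
scene {'fx': 455.3925, 'fy': 455.3925, 'cx': 320.3869, 'cy': 244.8032, 'dist_coeffs': [-0.1026, 0.0, 0.0, 0.0, 0.0], 'R': [[0.808, 0.5888, 0.0192], [0.3905, -0.5108, -0.7659], [-0.4411, 0.6264, -0.6427]], 't': [-0.4537, -0.1187, 1.2976]}
top {'fx': 623.0824, 'fy': 623.0824, 'cx': 319.134, 'cy': 244.7344, 'dist_coeffs': [0.0688, 0.0, 0.0, 0.0, 0.0], 'R': [[-0.0165, -0.9999, -0.0034], [-0.9983, 0.0167, -0.0566], [0.0567, 0.0025, -0.9984]], 't': [0.067, 0.5139, 1.1872]}
{'fx': 379.6571, 'fy': 379.6571, 'cx': 315.7717, 'cy': 236.042, 'dist_coeffs': [-0.0263, 0.0, 0.0, 0.0, 0.0], 'T_tool_cam': [[-0.0011, -0.2671, 0.9637, -0.0696], [1.0, -0.0011, 0.0009, -0.0001], [0.0008, 0.9637, 0.2671, -0.0679], [0.0, 0.0, 0.0, 1.0]]}
0.1 [0.28702441 0.58260949 0.30285095] [ 0.15960679  0.6888419  -0.16123153  0.68849612]
```

View pics/top0.png

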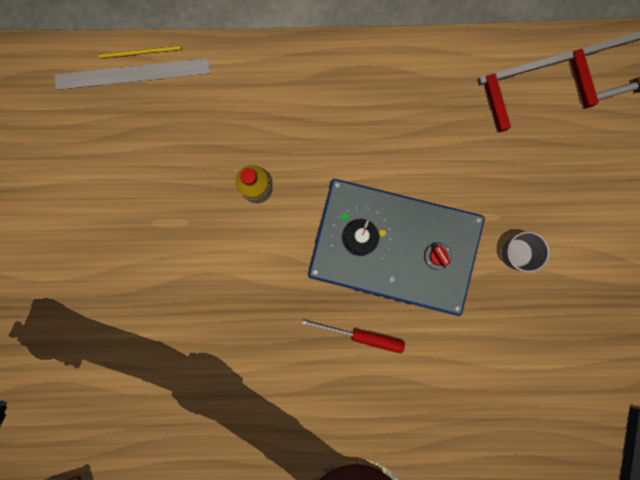

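View pics/scene0.png

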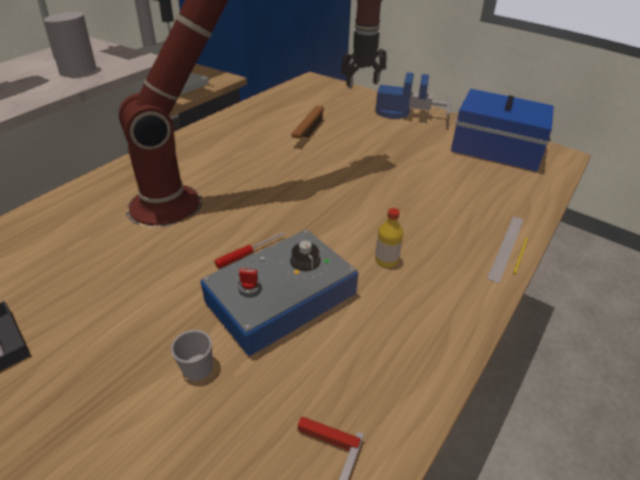

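Top view: box corners at about (333,180), (484,216), (462,315), (310,277). Knob (361,236), green dot (344,217) on the left, yellow dot (382,233), cap (438,256). In the scene view the trim top is at (305,246) and the cap bar at (249,275). Next I'll compute a first pose and look from the wrist.

```bash
cat > h.py <<'E'
from station import arm, snapshot, camera_info, ticket
import cv2, numpy as np
from scipy.spatial.transform import Rotation as Ro
def ori(a):  # tool down, jaw axis (tool y) at world angle a
    x=np.array([0,0,-1.]);y=np.array([np.cos(a),np.sin(a),0])
    return Ro.from_matrix(np.c_[x,y,np.cross(x,y)]).as_quat()
def wristcam(p,q):  # -> R,t world->cam
    T=np.eye(4);T[:3,:3]=Ro.from_quat(q).as_matrix();T[:3,3]=p
    M=np.linalg.inv(T@np.array(camera_info("wrist")["T_tool_cam"]));return M[:3,:3],M[:3,3]
def K(n):
    c=camera_info(n);return np.array([[c["fx"],0,c["cx"]],[0,c["fy"],c["cy"]],[0,0,1.]]),np.array(c["dist_coeffs"])
def ray(n,uv,R=None,t=None):
    if R is None: c=camera_info(n);R,t=np.array(c["R"]),np.array(c["t"])
    k,d=K(n);v=cv2.undistortPoints(np.array([[uv]],float),k,d)[0,0]
    w=R.T@np.r_[v,1];return -R.T@t,w/np.linalg.norm(w)
def atz(r,z): o,w=r;return o+w*(z-o[2])/w[2]
def meet(rs):
    A=sum(np.eye(3)-np.outer(w,w) for o,w in rs);b=sum((np.eye(3)-np.outer(w,w))@o for o,w in rs)
    X=np.linalg.solve(A,b);return X,[np.linalg.norm(np.cross(X-o,w))*1e3 for o,w in rs]
def proj(n,X,R,t):
    k,d=K(n);return cv2.projectPoints(np.atleast_2d(X).astype(float),cv2.Rodrigues(R)[0],t,k,d)[0][:,0]
E
python3 - <<'E'
from h import *
np.set_printoptions(precision=4,suppress=True)
c=np.array([atz(ray("top",p),.08) for p in[(333,180),(484,216),(462,315),(310,277)]])
print(c,c.mean(0))
y=c[0]+c[3]-c[1]-c[2];yaw=np.arctan2(-y[0],y[1]);print("yaw",np.degrees(yaw))
print("knob 2view",meet([ray("top",(361.5,236)),ray("scene",(305,244))]))
print("cap",meet([ray("top",(440,255)),ray("scene",(249,271))]))
q=arm.read_eef_rot();Y=Ro.from_quat(q).as_matrix()[:,1];print("a0",np.degrees(np.arctan2(Y[1],Y[0])))
b=c.mean(0)[:2];Rz=lambda v:b+np.array([[np.cos(yaw),-np.sin(yaw)],[np.sin(yaw),np.cos(yaw)]])@v
for v in([0,.068],[0,-.075]):print(Rz(np.array(v)))
for a in np.radians(np.arange(-360,361,45)):
    j=arm.ik([*b,.25],ori(a+yaw));print(np.degrees(a),None if j is None else np.round(j,2))
E
```

```text
[[ 0.6296  0.0309  0.08  ]
 [ 0.5585 -0.2423  0.08  ]
 [ 0.38   -0.1972  0.08  ]
 [ 0.4527  0.0759  0.08  ]] [ 0.5052 -0.0832  0.08  ]
yaw -14.749749793048672
knob 2view (array([ 0.5249, -0.0146,  0.1245]), [np.float64(2.7509191700771454), np.float64(2.7509191700771383)])
cap (array([ 0.4888, -0.1505,  0.1264]), [np.float64(2.327463466238821), np.float64(2.3274634662388753)])
a0 63.774606882449575
[ 0.5225 -0.0174]
[ 0.4861 -0.1557]
-360.0 [-0.17  0.5   0.43  1.9  -0.28  0.81  0.15]
-315.0 [-0.06  0.48  0.26  1.89 -0.17  0.79  0.82]
-270.0 [ 0.04  0.47  0.11  1.89 -0.07  0.79  1.51]
-225.0 [ 0.16  0.47 -0.06  1.89  0.04  0.79  2.18]
-180.0 [ 0.33  0.48 -0.31  1.88  0.2   0.81  2.8 ]
-135.0 [-0.55  0.72  1.13  1.91 -0.77  1.03 -1.69]
-90.0 [-0.38  0.57  0.77  1.9  -0.52  0.88 -1.17]
-45.0 [-0.28  0.53  0.61  1.9  -0.4   0.84 -0.51]
0.0 [-0.17  0.5   0.43  1.9  -0.28  0.81  0.15]
45.0 [-0.06  0.48  0.26  1.89 -0.17  0.79  0.82]
90.0 [ 0.04  0.47  0.11  1.89 -0.07  0.79  1.51]
135.0 [ 0.16  0.47 -0.06  1.89  0.04  0.79  2.18]
180.0 [ 0.33  0.48 -0.31  1.88  0.2   0.81  2.8 ]
225.0 [-0.55  0.72  1.13  1.91 -0.77  1.03 -1.69]
270.0 [-0.38  0.57  0.77  1.9  -0.52  0.88 -1.17]
315.0 [-0.28  0.53  0.61  1.9  -0.4   0.84 -0.51]
360.0 [-0.17  0.5   0.43  1.9  -0.28  0.81  0.15]
```

Run:
```python
from h import *
yaw=np.radians(-14.75);q=ori(yaw+np.pi/2)
import pickle;D={}
for n,p in dict(k=[.5225,-.0174,.265],m=[.49,-.0866,.30],c=[.4861,-.1557,.265]).items():
    arm.movep(p,q)if n!="k" else arm.movep(p,q)
    arm.pause(.15)
    P,Q=arm.read_tool_pos(),arm.read_eef_rot();im=snapshot("wrist");cv2.imwrite(f"pics/w_{n}.png",im);D[n]=(P,Q);print(P,Q-q)
pickle.dump(D,open("views.pkl","wb"));print(arm.read_time())
```

```text
[ 0.52265212 -0.01648023  0.2649961 ] [-4.41267964e-04  5.40709529e-05  7.00976278e-04  9.32764254e-05]
[ 0.49021977 -0.0852646   0.29960099] [-0.00058017  0.00036619  0.00115697 -0.00014265]
[ 0.48685435 -0.15397898  0.26514557] [-7.43127169e-04 -7.68273581e-05  1.51031230e-03  3.66378206e-04]
3.8417
```

View pics/w_k.png

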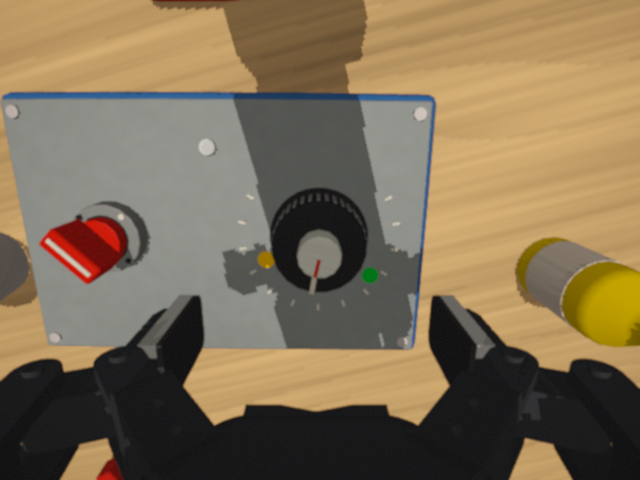

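View pics/w_c.png

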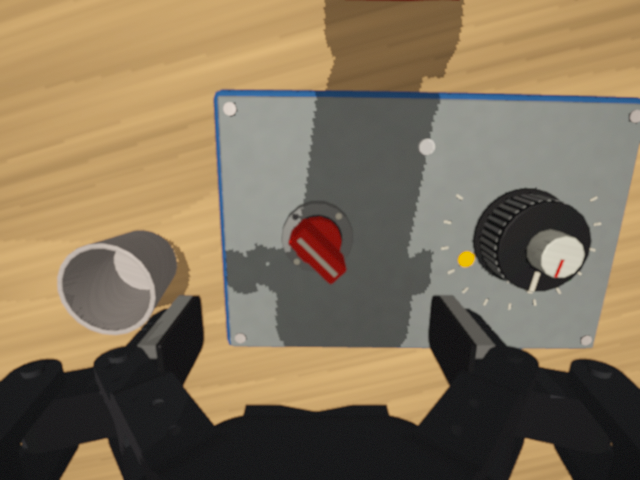

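View pics/w_m.png

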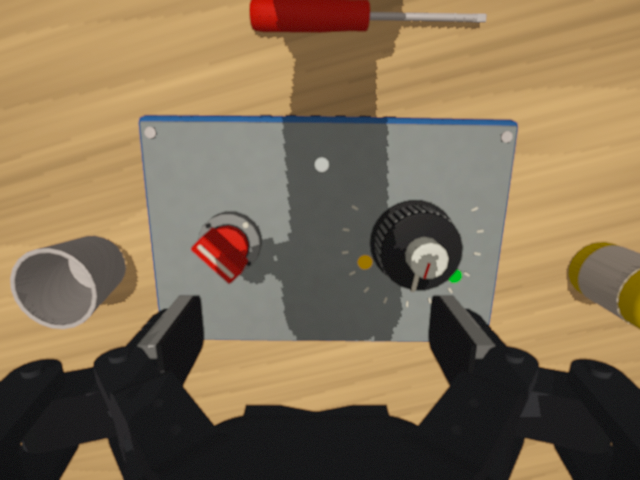

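Wrist pictures (image down = box +x, right = box +y):
- **k:** trim top (320,255), white line (314,277)–(312,292), green (370,275), yellow (265,260), bar stripe (47,241)–(88,276).
- **c:** trim (562,257), yellow (467,259), bar stripe (301,238)–(334,275).
- **m:** trim (435,260), yellow (365,262), green (455,276), bar stripe (200,238)–(231,272).

I'll triangulate these and fit the box pose.

Run:
```python
from h import *
import pickle;from scipy.optimize import least_squares
np.set_printoptions(precision=4,suppress=True)
D=pickle.load(open("views.pkl","rb"));C={n:wristcam(*D[n]) for n in D}
def tri(**o): return meet([ray("wrist",uv,*C[n]) for n,uv in o.items()])
F=dict(trim=dict(k=(320,255),c=(558,257),m=(432,260)),green=dict(k=(370,275),m=(455,276)),yellow=dict(k=(265,260),c=(467,259),m=(365,262)),
bar=dict(k=(67.5,258.5),c=(317.5,256.5),m=(215.5,255)),c1=dict(k=(5,94),m=(141,117),c=(217,92)),c2=dict(k=(433,97),m=(516,122)),c3=dict(k=(413,348),m=(493,341),c=(592,347)),c4=dict(k=(47,346),m=(160,340),c=(229,346)))
for n,o in F.items():print(n,*tri(**o))
M=dict(trim=(0,.068,.048),bar=(0,-.075,.052),c1=(-.095,-.145,0),c2=(-.095,.145,0),c3=(.095,.145,0),c4=(.095,-.145,0))
def W(p,v):c,s=np.cos(p[2]),np.sin(p[2]);v=np.atleast_2d(v);return np.c_[p[0]+c*v[:,0]-s*v[:,1],p[1]+s*v[:,0]+c*v[:,1],p[3]+v[:,2]]
def res(p):return np.concatenate([(proj("wrist",W(p,M[f]),*C[n])[0]-F[f][n]) for f in M for n in F[f]])
s=least_squares(res,[.505,-.083,-.257,.08],loss="soft_l1");p=s.x;print(p,np.degrees(p[2]),"rms",np.sqrt(np.mean(res(p)**2)));print(res(p).reshape(-1,2).round(1).tolist())
k0=W(p,(0,.068,0))[0];print("knob",k0,"cap",W(p,(0,-.075,0))[0])
ang=lambda v:np.degrees(np.arctan2(v[1],v[0])-p[2])
for f in("green","yellow"):
    for n in F[f]:
        g=atz(ray("wrist",F[f][n],*C[n]),p[3]+.001);print(f,n,ang(g-k0),np.hypot(*(g-k0)[:2]))
for n,uv in dict(k=(312,292),c=(534,290)).items():
    g=atz(ray("wrist",uv,*C[n]),p[3]+.03);print("line",ang(g-k0),np.hypot(*(g-k0)[:2]))
for n,a,b in(("k",(47,241),(88,276)),("c",(301,238),(334,275)),("m",(200,238),(231,272))):
    print("bar",ang(atz(ray("wrist",b,*C[n]),p[3]+.052)-atz(ray("wrist",a,*C[n]),p[3]+.052)))
for n,uv in dict(k=(315,277),c=(557,277)).items():print("trim line",ang(atz(ray("wrist",uv,*C[n]),p[3]+.048)-k0))
np.save("box.npy",p)
# crop for line/dot detail
im=cv2.imread("pics/w_k.png")[180:310,250:390];cv2.imwrite("pics/crop.png",cv2.resize(im,None,fx=4,fy=4,interpolation=cv2.INTER_CUBIC))
```

```text
trim [ 0.5267 -0.0138  0.1228] [np.float64(1.248972183996961), np.float64(1.200326698273096), np.float64(1.8085130728940142)]
green [0.5628 0.0132 0.0815] [np.float64(0.17076406209308356), np.float64(0.1707640620930548)]
yellow [ 0.5321 -0.0554  0.0831] [np.float64(0.24305842851948842), np.float64(0.1037617662727621), np.float64(0.1999953895379792)]
bar [ 0.4866 -0.1525  0.132 ] [np.float64(1.7599056407600706), np.float64(0.9233433057052909), np.float64(2.681595502282162)]
c1 [ 0.3807 -0.1927  0.071 ] [np.float64(0.3784048877203497), np.float64(0.08364496648692821), np.float64(0.3188042871449058)]
c2 [0.4557 0.0804 0.0732] [np.float64(0.1464772279482002), np.float64(0.14647722794826465)]
c3 [0.6334 0.0343 0.0761] [np.float64(1.7640262549317696), np.float64(3.25808127246638), np.float64(1.610847408225082)]
c4 [ 0.5585 -0.2414  0.0779] [np.float64(0.26258510271727464), np.float64(0.828283815399992), np.float64(0.6205133702442154)]
[ 0.5096 -0.0805 -0.2664  0.0697] -15.265383185227709 rms 3.5521654918606904
[[0.1, 0.4], [-4.9, -2.2], [-6.1, -1.2], [12.6, -3.3], [0.9, -1.8], [4.8, 3.8], [-2.4, 0.6], [-3.0, -0.2], [-3.8, -0.6], [4.4, -0.1], [3.0, -0.7], [1.7, 2.7], [-6.3, 1.7], [-2.7, 1.9], [4.5, 0.5], [2.2, 0.0], [-1.2, 1.1]]
knob [ 0.5275 -0.0149  0.0697] cap [ 0.4899 -0.1529  0.0697]
green k 51.19580702601189 0.04889422005336293
green m 52.7390349090305 0.05121121332889415
yellow k -63.6861562199931 0.04417833394454232
yellow c -59.570345745694794 0.03781530037278038
yellow m -61.894082709058296 0.04075291258099324
line -8.501122881413613 0.03219912961161494
line 6.397343971815587 0.031194319342041976
bar 44.357990660201
bar 40.91878447377142
bar 39.21130099161033
trim line -11.800888614723256
trim line 19.48565506063204
```

View pics/crop.png

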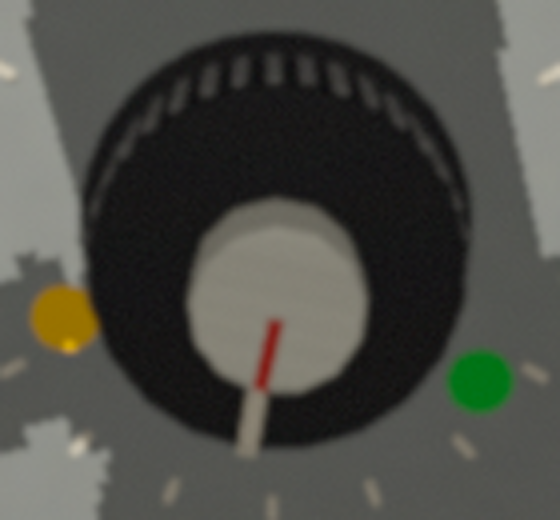

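The dots triangulate well (z 0.081–0.083, residual about 0.2 mm), so the cameras are sound. My hand-read pixels for the trim, bar and corners were crude, so I'll extract those by colour and refit with the panel at 0.08.

```bash
cat > meas.py <<'E'
from h import *
def blob(im,mask,near,r):
    m=np.zeros(mask.shape,np.uint8);cv2.circle(m,near,r,255,-1);m&=mask
    n,l,s,c=cv2.connectedComponentsWithStats(m);i=1+np.argmax(s[1:,4]);return c[i],s[i,4],(l==i)
E
python3 - <<'E'
from meas import *
import pickle;from scipy.optimize import least_squares
np.set_printoptions(precision=4,suppress=True)
D=pickle.load(open("views.pkl","rb"));C={n:wristcam(*D[n]) for n in D}
near=dict(k=((319,257),(67,258),(100,245)),c=((562,257),(318,256),(318,250)),m=((432,260),(216,255),(222,252)))
T,B=[{},{}]
tiles=[]
for n in D:
    im=cv2.imread(f"pics/w_{n}.png");b,g,r=[im[...,i].astype(int) for i in range(3)]
    tr=((abs(r-g)<25)&(r>85)).astype(np.uint8)*255
    t=near[n][0];c,a,m=blob(im,tr,t,34);(x,y,w,h)=cv2.boundingRect(m.astype(np.uint8));print(n,"trim",c,a,(x,y,w,h))
    st=((r>110)&(g>95)&(b>80)).astype(np.uint8)*255
    c2,a2,m2=blob(im,st,near[n][1],32);ys,xs=np.nonzero(m2);L=cv2.fitLine(np.c_[xs,ys].astype(np.float32),2,0,.01,.01).ravel();s=(xs-L[2])*L[0]+(ys-L[3])*L[1]
    e=[L[2:]+L[:2]*v for v in(s.min(),s.max())];print("  stripe",c2,a2,np.array(e).ravel());B[n]=e
    for q,hw in((t,40),(near[n][2],40)):
        tiles.append(cv2.resize(im[q[1]-hw:q[1]+hw,q[0]-hw:q[0]+hw],(260,260),interpolation=cv2.INTER_CUBIC))
cv2.imwrite("pics/tiles.png",np.vstack([np.hstack(tiles[0::2]),np.hstack(tiles[1::2])]))
for i in(0,1):print("stripe end",meet([ray("wrist",B[n][i],*C[n]) for n in D]))
E
```

```text
k trim [318.7681 254.7513] 1673 (297, 230, 45, 61)
  stripe [ 55.6498 271.586 ] 1128 [ 31.7763 251.6508  79.0498 291.1257]
m trim [426.3897 258.2389] 1373 (406, 237, 43, 54)
  stripe [201.5474 263.917 ] 1012 [186.5434 234.3134 215.2675 290.9874]
c trim [562.2374 257.4298] 2599 (529, 230, 68, 62)
  stripe [317.3983 257.6695] 236 [298.5945 239.3885 335.1234 274.9017]
stripe end (array([ 0.471 , -0.1599,  0.1447]), [np.float64(6.758222329728067), np.float64(7.456215632957736), np.float64(1.0953878162280115)])
stripe end (array([ 0.5022, -0.1492,  0.1428]), [np.float64(4.139267956086853), np.float64(6.265508249781465), np.float64(6.494224975703634)])
```

View pics/tiles.png

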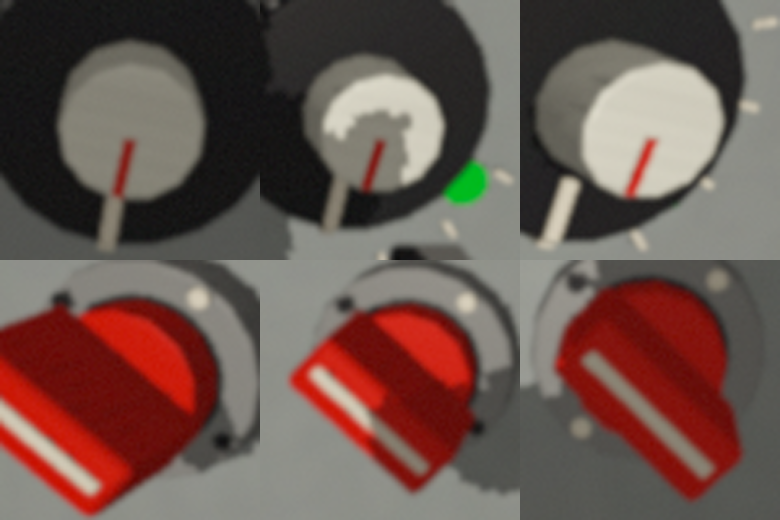

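Tiles (k, m, c): trim top centres (319.3,257.6), (429.8,260.9), (562.9,257). White line, inner to outer: (313.8,278.5)–(311.9,293), (417.2,273.8)–(414.5,290.8), (538,272.4)–(530.6,291.8). Bar stripe: m (198,246.5)–(232.8,276.6), c (298.9,239.2)–(336.5,276.2).

Run:
```python
from h import *
import pickle;from scipy.optimize import least_squares
np.set_printoptions(precision=4,suppress=True)
D=pickle.load(open("views.pkl","rb"));C={n:wristcam(*D[n]) for n in D}
F=dict(trim=dict(k=(319.3,257.6),m=(429.8,260.9),c=(562.9,257)),tline=dict(k=(315.3,277.3),m=(424.9,278.5),c=(555.8,277.3)),
 wout=dict(k=(311.9,293),m=(414.5,290.8),c=(530.6,291.8)),win=dict(k=(313.8,278.5),m=(417.2,273.8),c=(538,272.4)),
 green=dict(k=(370,275),m=(455,276)),yellow=dict(k=(265.5,259.5),c=(467,259),m=(365,262)),
 bar=dict(k=(67.5,257.5),m=(215.4,261.5),c=(317.7,257.7)),b1=dict(m=(198,246.5),c=(298.9,239.2)),b2=dict(k=(89.2,275.8),m=(232.8,276.6),c=(336.5,276.2)))
X={n:meet([ray("wrist",uv,*C[v]) for v,uv in o.items()]) for n,o in F.items()}
for n in X:print(n,*X[n])
P={n:x[0] for n,x in X.items()}
k,c=[atz_ for atz_ in(np.mean([atz(ray("wrist",F[f][v],*C[v]),z) for v in F[f]],0) for f,z in(("trim",.128),("bar",.132)))]
d=k-c;yaw=np.arctan2(-d[0],d[1]);print("knob",k,"cap",c,"dist",np.hypot(*d[:2]),"yaw",np.degrees(yaw))
for f,z in dict(green=.081,yellow=.081,tline=.128,wout=.11,win=.11).items():
  for v in F[f]:
    g=atz(ray("wrist",F[f][v],*C[v]),z)-k;print(f,v,np.degrees(np.arctan2(g[1],g[0])-yaw).round(1),(np.hypot(g[0],g[1])*1e3).round(1))
for v in("m","c"):
    g=atz(ray("wrist",F["b2"][v],*C[v]),.132)-atz(ray("wrist",F["b1"][v],*C[v]),.132);print("bar",np.degrees(np.arctan2(g[1],g[0])-yaw),np.hypot(*g[:2]))
```

```text
trim [ 0.5255 -0.0149  0.1276] [np.float64(0.09148189107095173), np.float64(0.16290232244329425), np.float64(0.08468506193626514)]
tline [ 0.5369 -0.0203  0.128 ] [np.float64(0.38195345997532804), np.float64(0.230928007721923), np.float64(0.16359692342343604)]
wout [ 0.5534 -0.0265  0.1096] [np.float64(0.3902503859745138), np.float64(0.7162257568577645), np.float64(0.36441255433802605)]
win [ 0.5407 -0.0223  0.1123] [np.float64(2.2679785229240683), np.float64(1.2408665497149038), np.float64(1.0425190822695112)]
green [0.5628 0.0132 0.0815] [np.float64(0.17076406209308356), np.float64(0.1707640620930548)]
yellow [ 0.5322 -0.0552  0.0824] [np.float64(0.007254476976246623), np.float64(0.035454005390481685), np.float64(0.03738445916890032)]
bar [ 0.4879 -0.1528  0.1325] [np.float64(0.2711577246086063), np.float64(0.14073455349349712), np.float64(0.13049619497827641)]
b1 [ 0.4749 -0.1602  0.1334] [np.float64(0.2157782348385167), np.float64(0.2157782348386057)]
b2 [ 0.5012 -0.1452  0.1325] [np.float64(0.15672635714825275), np.float64(0.15521464060830129), np.float64(0.291371452574914)]
knob [ 0.5254 -0.015   0.128 ] cap [ 0.488 -0.153  0.132] dist 0.14302626282628425 yaw -15.137639559337163
green k 52.2 46.9
green m 51.9 47.3
yellow k -64.7 41.2
yellow c -64.2 40.5
yellow m -64.5 40.8
tline k -10.1 12.3
tline m -9.1 12.9
tline c -9.6 12.8
wout k -8.0 30.3
wout m -6.3 29.9
wout c -8.6 30.2
win k -8.6 20.3
win m -8.2 16.4
win c -6.7 16.6
bar 46.21551365458765 0.03016166887080025
bar 44.47823890647858 0.03055992685745491
```

Everything agrees: trim height 0.1276 (expected 0.128), bar top 0.1325 (0.132), knob–cap distance 143.0 mm, bar at 45°, line at −7.7°, green dot at 52.0° with radius 47 mm. The turn needed is +59.7°.

```bash
cat >> h.py <<'E'
yaw=np.radians(-15.14);KN=np.array([.5254,-.0150]);CP=np.array([.488,-.153])
def jaw():
    Y=Ro.from_quat(arm.read_eef_rot()).as_matrix()[:,1];return np.degrees(np.arctan2(Y[1],Y[0])-yaw)
def st(m=""): print(m,"t%.2f"%arm.read_time(),arm.read_tool_pos().round(4),"jaw%.2f"%jaw(),"F",np.round(arm.read_ft_force(),1),"M",np.round(arm.read_wrist_torque(),2),"o%.3f"%arm.read_opening())
def over(xy,z,a):  # move above with steady-state error removed
    off=np.zeros(2)
    arm.movep([*xy,z],ori(a));arm.pause(.2)
    return np.array(xy)-arm.read_tool_pos()[:2]
E
python3 - <<'E'
from h import *
a=yaw-np.radians(30)
e=over(KN,.235,a);st("above")
arm.line_to([*(KN+e),.235],.05,ori(a));st("corr")
arm.line_to([*(KN+e),.156],.08);arm.pause(.15);st("down")
e2=KN-arm.read_tool_pos()[:2];arm.line_to([*(KN+e+e2),.156],.05);arm.pause(.1);st("corr2")
np.save("e.npy",e+e2)
E
```

```text
above t5.76 [ 0.5254 -0.0154  0.2351] jaw-30.03 F [-0.8  0.4  0. ] M [-0.    0.04  0.02] o1.000
corr t6.01 [ 0.5254 -0.0147  0.235 ] jaw-30.00 F [ 0.2 -0.2 -0.8] M [ 0.03 -0.03  0.  ] o1.005
down t7.30 [ 0.5257 -0.0146  0.1565] jaw-30.00 F [0.5 0.4 0. ] M [-0.05  0.06 -0.  ] o1.001
corr2 t7.65 [ 0.5251 -0.015   0.1561] jaw-30.00 F [-0.3 -0.3 -0.3] M [0.03 0.03 0.01] o1.001
```

Run:
```python
from h import *
e=np.load("e.npy")
arm.move_gripper(0.0,50);st("grip")
p=[*(KN+e),.156]
for d in np.linspace(-30,29.7,7)[1:]:
    arm.movep(p,ori(yaw+np.radians(d)));st()
arm.pause(.15);st("end")
```

```text
grip t8.02 [ 0.5256 -0.0155  0.1566] jaw-30.01 F [-0.5  0.5  3.1] M [-0.18  0.03 -0.  ] o0.690
 t8.27 [ 0.5256 -0.0155  0.1566] jaw-20.29 F [ 1.  -0.3  5.5] M [-0.26  0.01  0.09] o0.685
 t8.52 [ 0.5257 -0.0156  0.1566] jaw-10.49 F [ 0.8 -1.3  6.8] M [-0.31 -0.06 -0.02] o0.685
 t8.77 [ 0.5257 -0.0156  0.1565] jaw-0.66 F [-1.5 -1.4  6.2] M [-0.33 -0.13  0.08] o0.686
 t9.02 [ 0.5258 -0.0156  0.1565] jaw9.23 F [ 0.1 -2.1  7.1] M [-0.36 -0.14  0.08] o0.686
 t9.27 [ 0.5258 -0.0156  0.1566] jaw19.17 F [ 0.2 -1.8  7.6] M [-0.39 -0.09  0.05] o0.687
 t9.52 [ 0.5258 -0.0156  0.1565] jaw29.13 F [-0.1 -0.8  7.2] M [-0.42 -0.14  0.08] o0.682
end t9.67 [ 0.5259 -0.0156  0.1566] jaw29.10 F [ 0.1 -1.3  6.9] M [-0.35 -0.14  0.01] o0.683
```

Run:
```python
from h import *
import pickle
e=np.load("e.npy")
arm.movep([*(KN+e),.156],ori(yaw+np.radians(30.4)));arm.pause(.1);st("end")
arm.move_gripper(1.0);arm.line_to([*(KN+e),.24],.12);st("up")
arm.movep([.5225,-.0174,.265],ori(yaw+np.pi/2));arm.pause(.2)
P,Q=arm.read_tool_pos(),arm.read_eef_rot();im=snapshot("wrist");pickle.dump((P,Q),open("v2.pkl","wb"))
cv2.imwrite("pics/k2.png",cv2.resize(im[180:310,250:390],None,fx=4,fy=4,interpolation=cv2.INTER_CUBIC));st()
```

```text
end t10.02 [ 0.5259 -0.0155  0.1566] jaw29.81 F [-0.6 -1.5  7. ] M [-0.37 -0.18  0.06] o0.683
up t11.26 [ 0.5246 -0.0149  0.2394] jaw30.40 F [-0.2 -1.   1.4] M [ 0.02 -0.06  0.  ] o0.998
 t12.32 [ 0.5224 -0.0172  0.2647] jaw89.99 F [ 0.  -0.7 -0.3] M [-0.02 -0.03 -0.02] o0.998
```

View pics/k2.png

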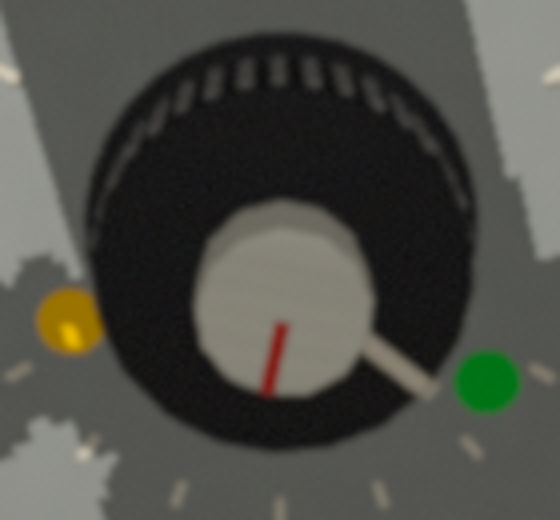

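Ring line now runs (342.5,266) to about (357.5,277); green dot (371.8,275.3); trim red end (316.8,278.5).

Run:
```python
from h import *
import pickle
R,t=wristcam(*pickle.load(open("v2.pkl","rb")));k=np.array([*KN,0])
f=lambda n,uv,z:(lambda g:print(n,np.degrees(np.arctan2(g[1],g[0])-yaw).round(1),np.hypot(*g[:2]).round(4)))(atz(ray("wrist",uv,R,t),z)-k)
f("line out",(357.8,277.3),.11);f("line in",(343,266.5),.11);f("green",(371.75,275.3),.081);f("trim end",(316.75,278.5),.128);f("trim c",(321,258.2),.128)
for d in(48,50,52,54,56):
    p=[[KN[0]+r*np.cos(yaw+np.radians(d)),KN[1]+r*np.sin(yaw+np.radians(d)),.11] for r in(.018,.03)]
    print(d,((proj("wrist",np.array(p),R,t)-[250,180])*4).round(0).tolist())
```

```text
line out 51.5 0.0303
line in 50.7 0.0184
green 52.1 0.047
trim end -10.5 0.0126
trim c 97.7 0.0001
48 [[367.0, 349.0], [422.0, 396.0]]
50 [[369.0, 346.0], [427.0, 392.0]]
52 [[372.0, 343.0], [431.0, 387.0]]
54 [[374.0, 340.0], [435.0, 382.0]]
56 [[377.0, 337.0], [439.0, 377.0]]
```

Ring 51.5° against green 52.1° and the trim is unmoved, so step one is done. Now the fuse cap.

Run:
```python
from h import *
a=yaw+np.radians(135)
e=over(CP,.24,a);st("above")
arm.line_to([*(CP+e),.18],.1,ori(a));arm.pause(.15)
e+=CP-arm.read_tool_pos()[:2];arm.line_to([*(CP+e),.18],.05);arm.pause(.1);st("down")
arm.move_gripper(0.0,60);st("grip")
for dz in(.004,.008,.0095):
    arm.line_to([*(CP+e),.18-dz],.03);arm.pause(.1);st("press %.4f"%dz)
np.save("e.npy",e)
```

```text
above t13.41 [ 0.4885 -0.1517  0.2402] jaw135.11 F [ 0.7 -0.6  0.4] M [0.04 0.03 0.04] o1.002
down t14.66 [ 0.4876 -0.1529  0.1802] jaw135.01 F [-0.   0.8 -0.2] M [ 0.06 -0.01  0.01] o1.002
grip t15.31 [ 0.4877 -0.1533  0.1802] jaw134.98 F [ 0.3 -1.   0.8] M [-0.17 -0.    0.03] o0.153
press 0.0040 t15.69 [ 0.4878 -0.1533  0.1764] jaw134.98 F [-1.3 -1.4  6.1] M [-0.21  0.23 -0.1 ] o0.156
press 0.0080 t16.07 [ 0.4878 -0.1533  0.1729] jaw134.98 F [-2.4 -0.5 10. ] M [-0.14  0.45 -0.05] o0.150
press 0.0095 t16.43 [ 0.4878 -0.1533  0.1716] jaw134.98 F [-2.1 -0.7 10.8] M [-0.13  0.53 -0.01] o0.152
```

Run:
```python
from h import *
e=np.load("e.npy");p=[*(CP+e),.1703]
for d in np.linspace(0,84.5,9)[1:]:
    arm.movep(p,ori(yaw+np.radians(135-d)));st()
arm.pause(.15);st("end")
```

```text
t16.68 [ 0.4878 -0.1532  0.1714] jaw124.40 F [-2.3 -0.6 11. ] M [-0.09  0.58 -0.05] o0.157
 t16.94 [ 0.4878 -0.1531  0.1715] jaw113.84 F [-1.6 -0.  11.9] M [-0.08  0.5  -0.02] o0.150
 t17.20 [ 0.4878 -0.1531  0.1714] jaw103.28 F [-1.2 -1.  10.3] M [-0.04  0.51 -0.04] o0.151
 t17.46 [ 0.4878 -0.153   0.1714] jaw92.72 F [-1.3 -0.5 11.5] M [ 0.01  0.46 -0.07] o0.147
 t17.72 [ 0.4879 -0.153   0.1714] jaw82.16 F [-2.3 -0.2 10.2] M [ 0.05  0.46 -0.03] o0.150
 t17.98 [ 0.4879 -0.1529  0.1714] jaw71.61 F [-1.7 -0.5 11. ] M [ 0.05  0.38 -0.06] o0.149
 t18.23 [ 0.488  -0.1529  0.1714] jaw61.04 F [-2.1  1.2 10.5] M [ 0.07  0.41 -0.07] o0.152
 t18.49 [ 0.488  -0.1529  0.1714] jaw50.48 F [-1.9 -0.1 10.2] M [ 0.06  0.4  -0.1 ] o0.155
end t18.64 [ 0.488  -0.1529  0.1714] jaw50.50 F [-2.  -0.6 10.9] M [ 0.1   0.44 -0.  ] o0.152
```

Run:
```python
from h import *
import pickle
e=np.load("e.npy")
arm.line_to([*(CP+e),.1755],.03);arm.pause(.1);st("let up")
arm.move_gripper(1.0);st("open")
arm.line_to([*(CP+e),.25],.12);st("up")
arm.movep([.49,-.0866,.30],ori(yaw+np.pi/2));arm.pause(.2)
P,Q=arm.read_tool_pos(),arm.read_eef_rot();im=snapshot("wrist");pickle.dump((P,Q),open("v3.pkl","wb"));cv2.imwrite("pics/fin.png",im)
cv2.imwrite("pics/fin_c.png",np.hstack([cv2.resize(im[q[1]-50:q[1]+50,q[0]-50:q[0]+50],(400,400),interpolation=cv2.INTER_CUBIC) for q in((222,252),(425,255))]));st()
```

```text
let up t19.07 [ 0.488  -0.1529  0.1759] jaw50.51 F [-0.2  1.1  7.2] M [ 0.04  0.11 -0.01] o0.149
open t19.77 [ 0.4875 -0.1529  0.1755] jaw50.50 F [ 0.1 -0.1  0.2] M [-0.02  0.04 -0.02] o1.002
up t20.54 [ 0.4871 -0.1527  0.2495] jaw50.51 F [-0.5  1.   0. ] M [-0.03 -0.   -0.03] o1.002
 t21.27 [ 0.4895 -0.0876  0.299 ] jaw89.84 F [-0.5  0.8 -0.8] M [ 0.01 -0.05  0.03] o0.995
```

View pics/fin_c.png

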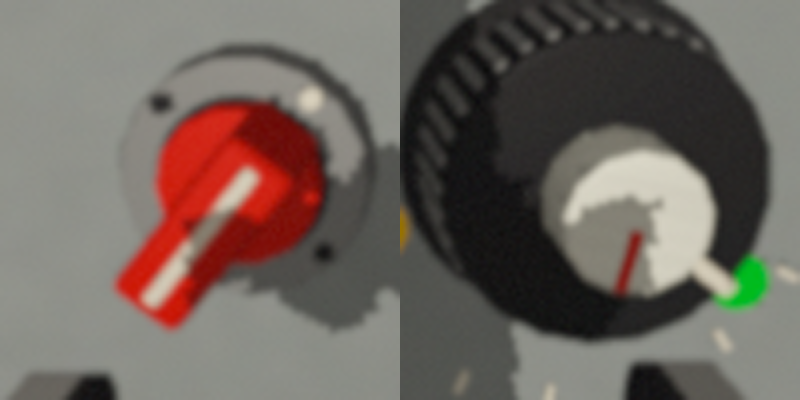

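Final crops: the bar now lies about a quarter turn clockwise, stripe (235,245)–(209,277) in full-image pixels. The white line points at the green dot and the trim's red line looks unchanged. I'll check the numbers, adding a second view for the cap height.

Run:
```python
from h import *
import pickle
R,t=wristcam(*pickle.load(open("v3.pkl","rb")))
for z in(.123,.128,.132):
    print(z,proj("wrist",np.array([*CP,z]),R,t).round(1));g=[atz(ray("wrist",u,R,t),z) for u in((235,245),(209,277))]
    d=g[1]-g[0];print(" bar",np.degrees(np.arctan2(d[1],d[0])-yaw),np.hypot(*d[:2]))
arm.movep([.5225,-.0174,.265],ori(yaw+np.pi/2));arm.pause(.2)
P,Q=arm.read_tool_pos(),arm.read_eef_rot();im=snapshot("wrist");pickle.dump((P,Q),open("v4.pkl","wb"))
for z in(.128,.132):print(proj("wrist",np.array([*CP,z]),*wristcam(P,Q)).round(1))
cv2.imwrite("pics/f4.png",np.hstack([cv2.resize(im[q[1]-50:q[1]+50,q[0]-50:q[0]+50],(400,400),interpolation=cv2.INTER_CUBIC) for q in((80,250),(320,255))]));st()
```

```text
0.123 [[223.3 259. ]]
 bar -40.17159682046431 0.030204687618903582
0.128 [[221.5 261.4]]
 bar -40.17159682046434 0.029589714927716962
0.132 [[220.1 263.4]]
 bar -40.1715968204643 0.029097736774767742
[[ 77.5 257.2]]
[[ 73.4 259.4]]
 t21.96 [ 0.5224 -0.0189  0.2655] jaw89.84 F [-0.1  1.  -0.6] M [ 0.04 -0.03 -0.05] o1.000
```

View pics/f4.png

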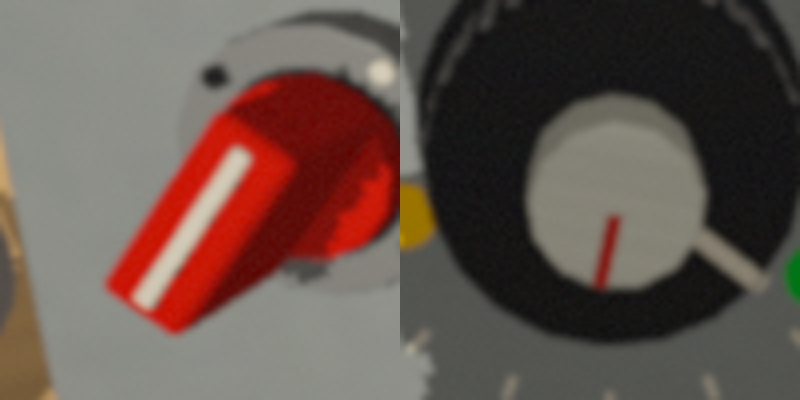

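The stripe centre is at (78.0,256.8). The prediction is (77.5,257.2) for a cap 4 mm down and (73.4,259.4) for a cap fully up, so the cap is locked. The gripper is clear of everything.

```bash
python3 -c "
from h import *
print(ticket.finish_job(),arm.read_time())"
```

```text
the job is handed in; nothing more can be done
the job is handed in; nothing more can be done
```

I turned the outer ring to the green dot, then pressed the red fuse cap down, twisted it clockwise and let go. The job was handed in at about 22 s with the gripper clear of everything.

- **Ring:** I turned it about 60° counter-clockwise. Its white line measures 51.5° from the box's +x, and the green dot is at 52.1°.
- **Trim knob:** It did not visibly move. Its red line measured −9.6° before and −10.5° after, which is within my reading noise.
- **Fuse cap:** I pressed it in 8.6 mm at about 11 N and twisted it 84.5°. After release the bar lies at −40°, an 85° turn, and in two views it sits about 4 mm lower than at the start, which matches the locked height.
- **Bottle, screwdriver and cup:** The arm stayed clear of them by the planned path, but I did not re-measure where they stand at the end.

My first hand-read pixels for the trim, bar and box corners gave a poor box fit, about 3.6 pixels off and 10 mm too low. I re-read the points I needed from enlarged crops and dropped that fit before moving. The new points agreed with the given heights and the 143 mm knob-to-cap spacing.

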